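Set up the inspection viewer for a component tray

TASK

Someone left a component tray lying on the folded-down screen of the inspection viewer: set it aside flat on the blue mat, always keeping it level, and then raise the screen until it stands in line with the yellow pointer beside it and let go. Next lay the tray on the white viewing plate that this uncovers, lengthwise from front to back and inside the black outline, and finally press the green start button right down. Leave the pointer as it is set and do not disturb the tray stack, the bottle and the yellow bin.

Things in the scene. Friction and masses are not known exactly. Their poses are not given: they have to be found in the camera images.
- viewer: inspection viewer, fixed: white deck 200 (x, -90 to +110) x 270 (y, -150 to +120) x 30 mm high. Origin at bench level under the viewing plate's centre; x from its front (robot's side) to the hinge at the back, y to its left, z up. Hinge axis parallel to y at x = +95, z = 60 mm. Two grey rails (top at z = 48 mm) at y = +-84 mm flank the plate. It carries the screen, pointer and button.
- plate (a point): centre of the top of the white viewing plate (150 mm along x, 80 mm along y, thin black outline around it), 33 mm above the bench, axes as the viewer's. Hidden under the screen until that is raised.
- screen (a joint): angle (rad) of the folding screen: 0 folded down flat (the start), grows as it is raised towards the back, stop at 2.4. The hinge is stiff: the screen stays at any angle, and about 6 N at the handle raise it. White panel, 180 mm wide (y), 20 mm thick, reaching 135 mm from the hinge axis; folded down, its top is 70 mm above the bench.
- screen_handle (a point): middle of the screen's handle: blue round bar, 10 mm thick, 120 mm long, parallel to the hinge axis and 180 mm from it, on an arm at each end in the panel's mid-plane, 45 mm from the panel's edge: when folded (bar 60 mm above the bench) straddle it from above with 40 mm opening or less; the bar may turn between the fingers. x points from the bar to the hinge, y along the bar.
- screen_hinge (a point): point on the hinge axis at the middle of the screen's width, 60 mm above the bench; y along the hinge axis.
- pointer (a joint): angle (rad) of the yellow pointer, counted as the screen's angle is: the screen is in line with it when the two values are equal. Set somewhere between 1.5 and 1.9 (86 to 109 degrees); stiff, to be left alone.
- pointer_tip (a point): free end of the yellow pointer: a blade 12 mm wide and 6 mm thick on the viewer's left side (y = +122 mm) that turns about the screen's hinge axis; the tip is 110 mm from the axis. Its x axis points from the tip to the axis.
- start (a joint): travel (m) of the green start button: 0 up, 0.006 fully down; a spring pushes it back, fully down takes 5 N.
- start_top (a point): centre of the top of the green button, 32 mm in diameter, in a black housing on the deck's right side (viewer x = -30, y = -122 mm). It is pressed straight down.
- tray: black component tray with green chips on top, 120 (x) x 54 (y) x 24 mm (z), about 0.22 kg; origin at the centre of its underside. It starts on the folded screen with its length roughly across the viewer. It is easily taken from above across its 54 mm width.
- mat: flat blue mat fixed to the bench, 180 (x) x 130 (y) x 4 mm; origin at the centre of its underside. It lies to the left or to the right of the viewer.
- tray_stack: bystander: two empty black trays stacked (no chips), 120 x 54 x 48.5 mm, one piece, on the other side of the viewer; origin at the centre of its underside.
- bottle: bystander: white bottle with blue label and red cap, 60 mm in diameter, 150 mm high, beyond the viewer; origin at the centre of its underside.
- parts_bin: bystander: open yellow bin 100 x 140 x 60 mm beyond the viewer; origin at the centre of its underside.
Things that resemble listed ones, but are neither listed nor needed, are in the scene too. What is shaped like the tray but purple is not meant. There is more than one size of the mat; the one meant has the size given above.

How it is judged:
By the outcome, as a careful person would: the job done as asked, in the order asked, and still so for the second after the job is handed in, with the robot touching nothing.
It also fails if it takes over 72 s, if anything falls off the work surface, if the arm or the gripper's body presses on something with over 40 N, if the wrist force passes 120 N, or if a joint passes its speed limit or range.

ROBOT

A 6-joint arm with a two-finger parallel gripper is mounted at the origin on the work surface. World frame = base frame: x ahead of the robot, y to its left, z up, the work surface at z = 0. Lengths are in mm, angles in rad, forces in N, time in s.
With the tool pointing down it reaches from about 400 to 925 mm from the base axis. Payload 12.5 kg.
Tool frame: the origin (TCP) lies midway between the tips of the shut fingers; the grasp point (between the pads) lies 19 mm behind it (robot.hold_point_z is the distance from the TCP to the grasp point, in mm); z points along the fingers, y is the line along which they close (so a half turn about z gives the same grasp; the last joint's range is limited). The gripper opens to 95 mm and grips with 3 to 60 N. Pads are 20 mm wide; open, the fingers measure 119 mm over their backs; the gripper's body (75 mm by 180 mm) begins 59 mm behind the grasp point.
Start: joints at [-1.389, 0.491, 1.559, -0, 1.092, -0.106], TCP at [177.425, -599.306, 214.661] pointing down, gripper open.
Joint ranges: [-3.1, 3.1], [-0.84, 2.19], [0.05, 2.79], [-1.13, 4.28], [0.06, 2.93], [-2.69, 2.69]. Speed limits (rad/s): [2.22, 2.22, 2.79, 3.14, 3.14, 3.14].

INTERFACE

Orientations are given as a rotation vector (axis times angle).
In Python, from station import robot gives the robot as it stands.
- The arm moves only by the shell command python3 -m inch 'ROWS' [FORCE]. ROWS is JSON, a list of rows, each an object with "twist": the turn, a rotation vector about the tool's x, y, z in degrees, a list of three; "xyz": the shift along the tool's x, y, z in mm, a list of three; "claw": the finger opening in mm, from 0 to 95.1. In form: [{"twist": [rx, ry, rz], "xyz": [dx, dy, dz], "claw": claw}, ...]. A call has 1 to 10 rows; each row is the pose to reach, as a shift and turn from the pose commanded when the call began, along the tool's axes at that moment; what a row does not reach only later rows make up. A row lasts 1/10 s, in which the tool goes at most 50 mm and 8.59 degrees, less where a joint would pass 70% of its speed; a pose out of reach is approached as far as the arm can. A call with a gripper value outside its range is refused whole. The fingers move at their own pace and stop on an object; FORCE is the grip in N (left out, the last holds). Time passes only in rows, so rows that repeat a pose let the fingers close. It gives the time, the measured TCP pose, the force, the opening and the grip force at its end, in the units of the state.
- robot.observe(): the state, without advancing time (a new reading comes with each control period).
- robot.get_image(name): name is "side" or "top"; returns a dict with "image" (420x560x3 uint8, red, green, blue), "fx", "fy", "cx", "cy" (pixels), "origin" and "rotation" of the camera in the world. Camera axes: x right, y down, z forward; pixel columns grow to the right and rows downward; lengths in mm; the calibration is good to about 2 mm. A picture is of the moment at which its call begins. There is no depth.
- robot.hand_in(): hands the job in; it is judged then, once.
The state is a dict: "t": time; "joint_pos": joint angles; "dq": joint speeds; "tau": joint torques, N m; "eef_pos": TCP position; "ee_rot": TCP orientation; "wrist_force": force on the tool from outside, world axes, zero at the start; "ft_torque": the same for the moment, N m; "width": finger opening in mm; "finger_force": force on a finger pad.
Only numpy, scipy, OpenCV 4.12 (cv2) and the standard library are available. Lean on these libraries where they do the work, as an engineer would, in place of code of your own. Each camera call takes 0.05 s, during which the arm holds its last target. There are 200 camera calls.

## Working session

There is one attempt and no reset: what is moved stays moved. The work goes in short steps, Python scripts to look and compute and a shell command to move; the robot and the scene stay as the last step left them, time stands still between calls to the robot, and variables do not carry over. Pictures are saved under pics/ and viewed, at most 10 in all, crops included, and the job is handed in when it is done.

```bash
ls; mkdir -p pics; python3 - <<'E'
from station import robot
import cv2
for n in("side","top"):
    d=robot.get_image(n); cv2.imwrite(f"pics/{n}0.png",cv2.cvtColor(d["image"],cv2.COLOR_RGB2BGR))
    print(n,d["fx"],d["fy"],d["cx"],d["cy"],d["origin"],d["rotation"])
print(robot.observe())
E
```

```text
pics
side 400.78020789727634 400.78020789727634 286.91765212265796 205.71471197127687 [ 568.27443301 -630.02946406  758.12338486] [-2.38017238  0.09863984 -0.01940451]
top 471.8899964851704 471.8899964851704 281.5629400577529 217.07318986884573 [ 501.69409766  -13.93978949 1198.0919352 ] [-2.17032808  2.18898229 -0.09768728]
{'t': 0.1, 'joint_pos': array([-1.38861134e+00,  4.91492313e-01,  1.55944058e+00, -1.53023771e-05,
        1.09167553e+00, -1.05597693e-01]), 'dq': array([ 0.00024568, -0.00294216, -0.00292722, -0.00122417,  0.00064724,
        0.00063084]), 'tau': array([ 1.92549385e-03, -6.13623977e+01, -2.58603537e+01,  6.93952991e-02,
        4.70707600e-02, -6.21752633e-05]), 'eef_pos': array([ 177.36861957, -599.05944374,  214.10657696]), 'ee_rot': array([-3.10812023e+00, -4.50355171e-01,  8.23674736e-05]), 'wrist_force': array([-0.69775784, -0.13670754, -0.19202458]), 'ft_torque': array([-0.06250136,  0.01353068, -0.02165488]), 'finger_force': 0.0, 'width': 95.06148707470643}
```

View pics/top0.png

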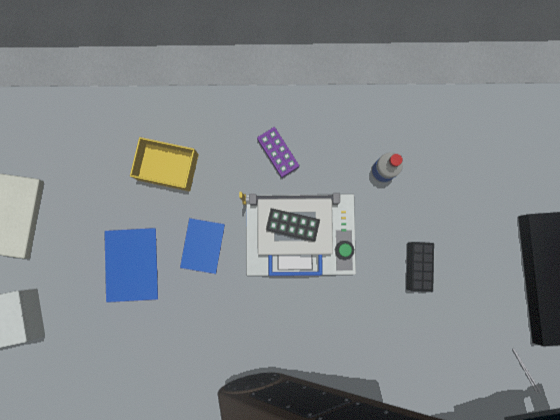

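View pics/side0.png

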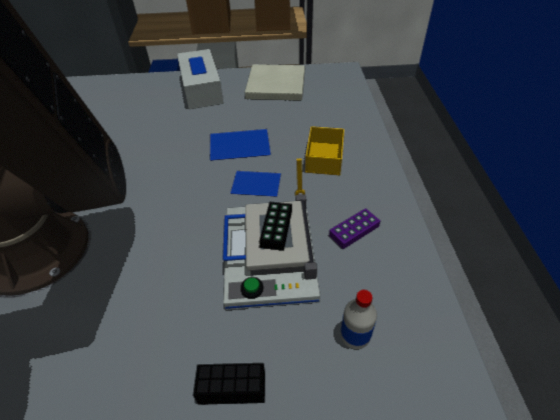

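The top view (world x is up, y is left) shows these candidates:
- **Tray:** the black tray with green chips at (293,225) lies on the screen and fits. The purple one at (278,152) and the chipless stack at (420,266) do not.
- **Mat:** the blue sheet at (131,265) is about 52x72 px (132x183 mm) and fits the given size. The one at (203,245) is about 36x50 px (91x127 mm), which is too small.

The button is at (344,250), the pointer near (243,200), and the handle along row 272.

```bash
cat > h.py <<'E'
from station import robot
import cv2, numpy as np
from scipy.spatial.transform import Rotation as R
def grab(n):
    d=robot.get_image(n); d["bgr"]=cv2.cvtColor(d["image"],cv2.COLOR_RGB2BGR); d["hsv"]=cv2.cvtColor(d["bgr"],cv2.COLOR_BGR2HSV); return d
def ray(d,u,v):
    r=R.from_rotvec(d["rotation"]).as_matrix()@np.array([(u-d["cx"])/d["fx"],(v-d["cy"])/d["fy"],1]); return np.array(d["origin"]),r
def onz(d,u,v,z):
    o,r=ray(d,u,v); return o+r*(z-o[2])/r[2]
def proj(d,p):
    q=R.from_rotvec(d["rotation"]).as_matrix().T@(np.array(p)-d["origin"]); return np.array([d["fx"]*q[0]/q[2]+d["cx"],d["fy"]*q[1]/q[2]+d["cy"]])
def mask(d,lo,hi,box=None):
    m=cv2.inRange(d["hsv"],np.array(lo),np.array(hi))
    if box: k=np.zeros_like(m); k[box[1]:box[3],box[0]:box[2]]=255; m&=k
    return m
def rect(d,m,z):
    c=max(cv2.findContours(m,cv2.RETR_EXTERNAL,cv2.CHAIN_APPROX_NONE)[0],key=cv2.contourArea)
    w=np.array([onz(d,u,v,z)[:2] for u,v in c[:,0]],np.float32)
    return cv2.minAreaRect(cv2.convexHull(w))
E
python3 - <<'E'
from h import *
d=grab("top")
for n,b,z in(("mat",(95,215,165,310),4),("mat2",(170,210,230,280),0)):
    print(n,rect(d,mask(d,(105,120,60),(125,255,255),b),z))
print("green",rect(d,mask(d,(50,80,40),(85,255,255),(334,238,356,262)),50))
print("tray",rect(d,mask(d,(0,0,0),(180,255,70),(262,204,325,246)),94))
print("deck",rect(d,mask(d,(0,0,150),(180,60,255),(240,190,362,282)),30))
print("handle",rect(d,mask(d,(105,120,40),(125,255,255),(255,240,335,285)),60))
print("pointer",rect(d,mask(d,(15,120,80),(35,255,255),(232,185,256,215)),100))
c=d["bgr"][120:310,90:450]; cv2.imwrite("pics/c1.png",cv2.resize(c,(792,418),interpolation=cv2.INTER_CUBIC))
E
```

```text
mat ((487.6942443847656, 361.1892395019531), (177.71041870117188, 128.3497772216797), 2.6504266262054443)
mat2 ((533.5770263671875, 182.82681274414062), (91.11109924316406, 126.15074157714844), 79.85497283935547)
green ((519.70654296875, -172.48080444335938), (29.167016983032227, 31.532270431518555), 88.90474700927734)
tray ((578.2125244140625, -44.21097946166992), (115.2229995727539, 52.33856964111328), 76.50786590576172)
deck ((556.429443359375, -66.20997619628906), (302.1960144042969, 225.55758666992188), 89.53118133544922)
handle ((483.5133056640625, -50.360694885253906), (125.03919982910156, 47.75923156738281), 89.50161743164062)
pointer ((649.6784057617188, 75.7626953125), (4.686789035797119, 11.83008098602295), 89.93119049072266)
```

View pics/c1.png

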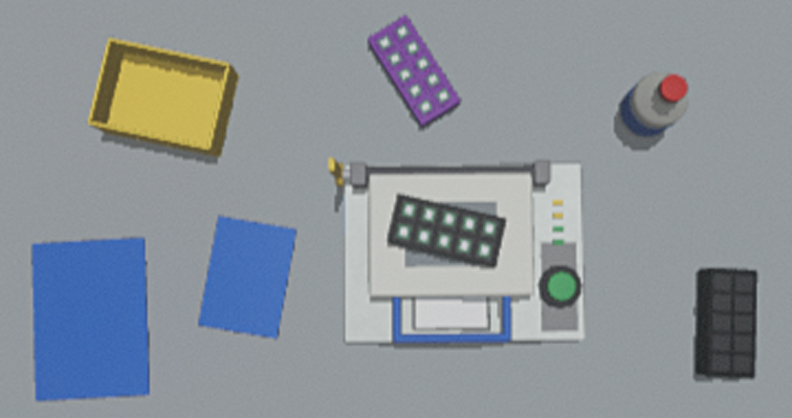

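The enlarged crop confirms it: the chip tray on the screen is at crop (447,230), the large mat at (90,320), with the smaller mat at (248,277) and the purple tray at (413,70) as the lookalikes. I'll move above the tray and measure the pointer next.

```bash
cat >> h.py <<'E'
def need(x,y,z,yaw):
    "shift and tool-z twist from the present pose (tool down) to TCP x,y,z with tool x at world yaw (deg)"
    s=robot.observe(); M=R.from_rotvec(s["ee_rot"]).as_matrix(); T=np.array([[np.cos(a:=np.radians(yaw)),np.sin(a),0],[np.sin(a),-np.cos(a),0],[0,0,-1]]).T
    print("t",round(s["t"],2),"at",s["eef_pos"].round(1),"yaw",np.degrees(np.arctan2(M[1,0],M[0,0])).round(2),"w",round(s["width"],1),"F",s["wrist_force"].round(1),"j6",s["joint_pos"][5].round(2))
    print("xyz",(M.T@(np.array([x,y,z])-s["eef_pos"])).round(1),"twist",np.degrees(R.from_matrix(M.T@T).as_rotvec()).round(2))
E
python3 -m inch '[{"twist":[0,0,-60],"xyz":[542,-418,54],"claw":95},{"twist":[0,0,-60],"xyz":[542,-418,54],"claw":95},{"twist":[0,0,-60],"xyz":[542,-418,54],"claw":95},{"twist":[0,0,-60],"xyz":[542,-418,54],"claw":95},{"twist":[0,0,-60],"xyz":[542,-418,54],"claw":95},{"twist":[0,0,-60],"xyz":[542,-418,54],"claw":95},{"twist":[0,0,-60],"xyz":[542,-418,54],"claw":95},{"twist":[0,0,-60],"xyz":[542,-418,54],"claw":95},{"twist":[0,0,-60],"xyz":[542,-418,54],"claw":95},{"twist":[0,0,-60],"xyz":[542,-418,54],"claw":95}]'
python3 - <<'E'
from h import *
need(578.2,-44.2,160,76.5)
d=grab("side")
m=mask(d,(15,120,80),(35,255,255),(285,150,312,206))
v,u=np.nonzero(m); P=np.array([(lambda o,r:(o+r*(71.6-o[1])/r[1]))(*ray(d,a,b)) for a,b in zip(u,v)])
for z0 in range(50,185,10):
    q=P[(P[:,2]>=z0)&(P[:,2]<z0+10)]
    if len(q): print(z0,len(q),q[:,0].min().round(1),q[:,0].max().round(1),q[:,0].mean().round(1))
print(P[:,2].max())
E
```

```text
t: 1.15
eef_pos: [470.4, -193.6, 175.2]
ee_rot: [2.467, 1.944, -0.0]
wrist_force: [-0.2, -1.9, 0.9]
width: 95.0
finger_force: 0.0
t 1.15 at [ 470.4 -193.6  175.2] yaw 76.48 w 95.0 F [-0.2 -1.9  0.9] j6 -0.28
xyz [170.4  69.9  15.2] twist [ 0.01  0.01 -0.02]
50 6 632.4 654.8 643.6
60 24 632.4 654.7 643.1
70 15 637.3 649.6 643.9
80 12 639.7 647.1 643.4
90 12 639.6 646.9 643.3
100 12 639.6 646.8 643.2
110 16 637.1 646.7 642.2
120 23 637.1 670.2 647.8
130 39 637.0 670.1 653.7
140 40 637.0 669.7 654.9
150 38 637.0 669.5 653.9
160 40 636.9 669.2 652.0
170 29 641.5 668.9 660.9
180 18 657.1 668.6 662.9
194.11666153897966
```

```bash
python3 -m inch '[{"twist":[0,0,0],"xyz":[170.4,69.9,15],"claw":85},{"twist":[0,0,0],"xyz":[170.4,69.9,15],"claw":85},{"twist":[0,0,0],"xyz":[170.4,69.9,15],"claw":85},{"twist":[0,0,0],"xyz":[170.4,69.9,15],"claw":85},{"twist":[0,0,0],"xyz":[170.4,69.9,15],"claw":85},{"twist":[0,0,0],"xyz":[170.4,69.9,40],"claw":85},{"twist":[0,0,0],"xyz":[170.4,69.9,65],"claw":85},{"twist":[0,0,0],"xyz":[170.4,69.9,85],"claw":85},{"twist":[0,0,0],"xyz":[170.4,69.9,97],"claw":85},{"twist":[0,0,0],"xyz":[170.4,69.9,101],"claw":85}]'
python3 - <<'E'
from h import *
need(578.2,-44.2,74,76.5)
d=grab("top"); cv2.imwrite("pics/t2.png",cv2.resize(d["bgr"][180:290,230:370],(700,550),interpolation=cv2.INTER_CUBIC))
E
```

```text
t: 2.2
eef_pos: [576.7, -46.4, 73.3]
ee_rot: [-2.467, -1.943, 0.002]
wrist_force: [-0.1, -0.0, 0.9]
width: 84.6
finger_force: 0.0
t 2.2 at [576.7 -46.4  73.3] yaw 76.46 w 84.6 F [-0.1 -0.   0.9] j6 0.04
xyz [ 2.5  0.9 -0.7] twist [-0.1   0.01 -0.04]
```

```bash
python3 -m inch '[{"twist":[0,0,0],"xyz":[2.5,1,-1],"claw":60},{"twist":[0,0,0],"xyz":[2.5,1,-1],"claw":60},{"twist":[0,0,0],"xyz":[2.5,1,-1],"claw":45},{"twist":[0,0,0],"xyz":[2.5,1,-1],"claw":45},{"twist":[0,0,0],"xyz":[2.5,1,-1],"claw":45},{"twist":[0,0,0],"xyz":[2.5,1,-1],"claw":45},{"twist":[0,0,0],"xyz":[2.5,1,-1],"claw":45}]' 30
python3 - <<'E'
from h import *
need(487.7,361.2,140,2.65)
E
```

```text
t: 2.95
eef_pos: [579.2, -43.9, 75.8]
ee_rot: [2.467, 1.944, 0.001]
wrist_force: [0.5, 0.7, 5.3]
width: 53.6
finger_force: 30.0
t 2.95 at [579.2 -43.9  75.8] yaw 76.49 w 53.6 F [0.5 0.7 5.3] j6 0.05
xyz [ 372.5 -183.5  -64.5] twist [ 6.000e-02 -4.000e-02  7.384e+01]
```

```bash
python3 -m inch '[{"twist":[0,0,0],"xyz":[0,0,-10],"claw":45},{"twist":[0,0,0],"xyz":[0,0,-30],"claw":45},{"twist":[0,0,1],"xyz":[4,-2,-50],"claw":45},{"twist":[0,0,4],"xyz":[18,-9,-62],"claw":45},{"twist":[0,0,9],"xyz":[42,-20,-65],"claw":45},{"twist":[0,0,15],"xyz":[70,-34,-65],"claw":45},{"twist":[0,0,21],"xyz":[100,-49,-65],"claw":45},{"twist":[0,0,27],"xyz":[130,-64,-65],"claw":45},{"twist":[0,0,33],"xyz":[160,-79,-65],"claw":45},{"twist":[0,0,39],"xyz":[190,-94,-65],"claw":45}]'
python3 - <<'E'
from h import *
need(487.7,361.2,140,2.65)
E
```

```text
t: 3.95
eef_pos: [531.0, 164.0, 140.5]
ee_rot: [-2.977, -1.003, 0.001]
wrist_force: [1.4, -0.1, -3.1]
width: 53.7
finger_force: 30.0
t 3.95 at [531.  164.  140.5] yaw 37.23 w 53.7 F [ 1.4 -0.1 -3.1] j6 1.1
xyz [  84.9 -183.2    0.4] twist [-0.    0.05 34.58]
```

```bash
python3 -m inch '[{"twist":[0,0,5],"xyz":[12,-26,0],"claw":45},{"twist":[0,0,10],"xyz":[24,-52,0],"claw":45},{"twist":[0,0,15],"xyz":[36,-78,0],"claw":45},{"twist":[0,0,20],"xyz":[48,-104,0],"claw":45},{"twist":[0,0,25],"xyz":[60,-130,5],"claw":45},{"twist":[0,0,29],"xyz":[70,-152,15],"claw":45},{"twist":[0,0,32],"xyz":[78,-168,30],"claw":45},{"twist":[0,0,34],"xyz":[83,-179,48],"claw":45},{"twist":[0,0,34.6],"xyz":[85,-183,65],"claw":45},{"twist":[0,0,34.6],"xyz":[85,-183,80],"claw":45}]'
python3 - <<'E'
from h import *
need(487.7,361.2,10,2.65)
E
```

```text
t: 4.95
eef_pos: [487.1, 360.3, 59.4]
ee_rot: [3.14, 0.08, -0.002]
wrist_force: [0.5, -0.9, -2.5]
width: 53.5
finger_force: 30.0
t 4.95 at [487.1 360.3  59.4] yaw 2.92 w 53.5 F [ 0.5 -0.9 -2.5] j6 2.05
xyz [ 0.7 -0.9 49.4] twist [0.04 0.07 0.27]
```

```bash
python3 -m inch '[{"twist":[0,0,0],"xyz":[0,0,12],"claw":45},{"twist":[0,0,0],"xyz":[0,0,25],"claw":45},{"twist":[0,0,0],"xyz":[0,0,36],"claw":45},{"twist":[0,0,0],"xyz":[0,0,43],"claw":45},{"twist":[0,0,0],"xyz":[0,0,46],"claw":45},{"twist":[0,0,0],"xyz":[0,0,47.5],"claw":45},{"twist":[0,0,0],"xyz":[0,0,47.5],"claw":45},{"twist":[0,0,0],"xyz":[0,0,47.5],"claw":45}]'
python3 - <<'E'
from h import *
need(487.7,361.2,9,2.65)
E
```

```text
t: 5.75
eef_pos: [488.1, 359.9, 13.2]
ee_rot: [-3.14, -0.079, -0.001]
wrist_force: [-0.5, 0.1, -3.3]
width: 53.6
finger_force: 30.0
t 5.75 at [488.1 359.9  13.2] yaw 2.89 w 53.6 F [-0.5  0.1 -3.3] j6 2.05
xyz [-0.3 -1.3  4.2] twist [-0.01 -0.04  0.24]
```

```bash
python3 -m inch '[{"twist":[0,0,0],"xyz":[0,0,1],"claw":45},{"twist":[0,0,0],"xyz":[0,0,2],"claw":45},{"twist":[0,0,0],"xyz":[0,0,2.5],"claw":45},{"twist":[0,0,0],"xyz":[0,0,2.5],"claw":45}]'
python3 -m inch '[{"twist":[0,0,0],"xyz":[0,0,0.7],"claw":45},{"twist":[0,0,0],"xyz":[0,0,0.7],"claw":45}]'
python3 -m inch '[{"twist":[0,0,0],"xyz":[0,0,0.7],"claw":45},{"twist":[0,0,0],"xyz":[0,0,0.7],"claw":45}]'
```

```text
t: 6.15
eef_pos: [487.9, 359.8, 10.2]
ee_rot: [3.14, 0.079, -0.0]
wrist_force: [-0.0, -0.8, -1.9]
width: 53.9
finger_force: 30.0
t: 6.35
eef_pos: [488.0, 359.8, 9.8]
ee_rot: [-3.141, -0.079, -0.0]
wrist_force: [-1.2, 0.0, 1.2]
width: 53.6
finger_force: 30.0
t: 6.55
eef_pos: [488.0, 359.8, 9.8]
ee_rot: [-3.141, -0.079, -0.001]
wrist_force: [-3.6, -1.2, 9.6]
width: 53.9
finger_force: 30.0
```

```bash
python3 -m inch '[{"twist":[0,0,0],"xyz":[0,0,-0.8],"claw":80},{"twist":[0,0,0],"xyz":[0,0,-0.8],"claw":80},{"twist":[0,0,0],"xyz":[0,0,-0.8],"claw":80},{"twist":[0,0,0],"xyz":[0,0,-0.8],"claw":80},{"twist":[0,0,0],"xyz":[0,0,-25],"claw":80},{"twist":[0,0,0],"xyz":[0,0,-70],"claw":80},{"twist":[0,0,0],"xyz":[0,0,-110],"claw":80},{"twist":[0,0,0],"xyz":[0,0,-130],"claw":80}]'
python3 - <<'E'
from h import *
need(464.6,-50.4,130,90)
d=grab("top")
print("tray",rect(d,mask(d,(0,0,0),(180,255,70),(100,222,164,308)),28))
m=mask(d,(0,0,0),(180,255,70),(100,222,164,308)); print(m.sum()/255)
# deck edges & handle with nothing over them
for b in ((240,190,362,282),):
    m=mask(d,(0,0,175),(180,40,255),b); v,u=np.nonzero(m); print(u.min(),u.max(),v.min(),v.max())
cv2.imwrite("pics/t3.png",cv2.resize(d["bgr"][180:320,90:370],(800,400),interpolation=cv2.INTER_CUBIC))
E
```

```text
t: 7.35
eef_pos: [488.7, 360.3, 142.2]
ee_rot: [-3.139, -0.079, -0.005]
wrist_force: [-0.0, 0.1, 0.1]
width: 79.9
finger_force: 0.0
t 7.35 at [488.7 360.3 142.2] yaw 2.89 w 79.9 F [-0.   0.1  0.1] j6 2.05
xyz [-44.8 409.   11.4] twist [ 8.000e-02 -2.400e-01 -8.711e+01]
tray ((465.0432434082031, 377.1009826660156), (159.34698486328125, 102.99127960205078), 1.3793586492538452)
1246.0
246 355 194 274
```

View pics/t3.png

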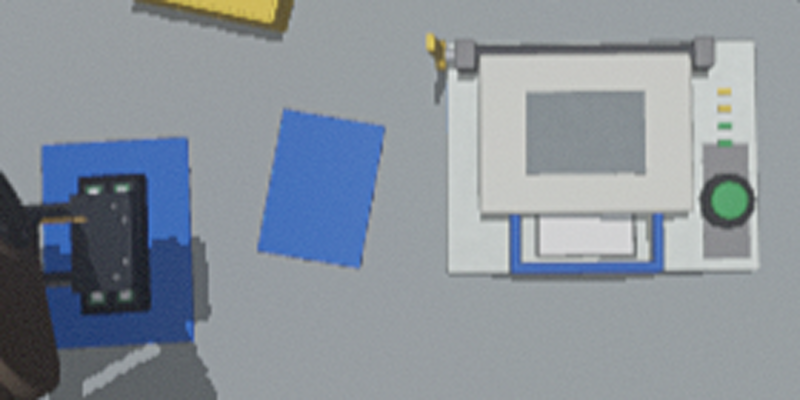

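The tray lies flat inside the mat (crop (112,243)), with the handle bar at crop row 266, columns 512 to 660. Next is the handle.

```bash
python3 -m inch '[{"twist":[0,0,-8],"xyz":[-4,40,5],"claw":36},{"twist":[0,0,-16],"xyz":[-9,80,11],"claw":36},{"twist":[0,0,-24],"xyz":[-13,120,11],"claw":36},{"twist":[0,0,-32],"xyz":[-18,160,11],"claw":36},{"twist":[0,0,-40],"xyz":[-22,200,11],"claw":36},{"twist":[0,0,-48],"xyz":[-26,240,11],"claw":36},{"twist":[0,0,-56],"xyz":[-31,280,11],"claw":36},{"twist":[0,0,-64],"xyz":[-35,320,11],"claw":36},{"twist":[0,0,-72],"xyz":[-39,360,11],"claw":36},{"twist":[0,0,-80],"xyz":[-44,400,11],"claw":36}]'
python3 - <<'E'
from h import *
need(464.6,-50.4,130,90)
E
```

```text
t: 8.4
eef_pos: [464.2, -39.8, 127.6]
ee_rot: [-2.363, -2.071, 0.0]
wrist_force: [0.3, 0.7, -0.0]
width: 35.8
finger_force: 0.0
t 8.4 at [464.2 -39.8 127.6] yaw 82.46 w 35.8 F [ 0.3  0.7 -0. ] j6 -0.1
xyz [-10.5   1.8  -2.4] twist [-0.01  0.   -7.54]
```

```bash
python3 -m inch '[{"twist":[0,0,-7.5],"xyz":[-10.5,2,0],"claw":36},{"twist":[0,0,-7.5],"xyz":[-10.5,2,10],"claw":36},{"twist":[0,0,-7.5],"xyz":[-10.5,2,30],"claw":36},{"twist":[0,0,-7.5],"xyz":[-10.5,2,50],"claw":36},{"twist":[0,0,-7.5],"xyz":[-10.5,2,68],"claw":36},{"twist":[0,0,-7.5],"xyz":[-10.5,2,80],"claw":36},{"twist":[0,0,-7.5],"xyz":[-10.5,2,84],"claw":36},{"twist":[0,0,-7.5],"xyz":[-10.5,2,85],"claw":36},{"twist":[0,0,-7.5],"xyz":[-10.5,2,85],"claw":36}]'
python3 -m inch '[{"twist":[0,0,0],"xyz":[0,0,0],"claw":20},{"twist":[0,0,0],"xyz":[0,0,0],"claw":12},{"twist":[0,0,0],"xyz":[0,0,0],"claw":2},{"twist":[0,0,0],"xyz":[0,0,0],"claw":2},{"twist":[0,0,0],"xyz":[0,0,0],"claw":2}]' 25
python3 - <<'E'
from h import *
need(464.6,-50.4,41,90)
d=grab("side")
m=mask(d,(15,120,80),(35,255,255),(290,150,306,206)); m[:, :]=m
c=max(cv2.findContours(m,cv2.RETR_EXTERNAL,cv2.CHAIN_APPROX_NONE)[0],key=cv2.contourArea)
print(c[:,0].min(0),c[:,0].max(0))
cv2.imwrite("pics/s3.png",cv2.resize(d["bgr"][140:240,260:340],(640,800),interpolation=cv2.INTER_CUBIC)[:600])
E
```

```text
t: 9.3
eef_pos: [465.1, -48.5, 42.9]
ee_rot: [2.229, 2.214, -0.0]
wrist_force: [-0.1, 0.2, 0.6]
width: 35.8
finger_force: 0.0
t: 9.8
eef_pos: [465.4, -48.9, 43.1]
ee_rot: [2.228, 2.214, 0.001]
wrist_force: [1.9, 0.8, 2.4]
width: 9.5
finger_force: 25.0
t 9.8 at [465.4 -48.9  43.1] yaw 89.64 w 9.5 F [1.9 0.8 2.4] j6 -0.24
xyz [-1.5 -0.8  2.1] twist [ 0.05  0.02 -0.36]
[295 158] [304 194]
```

View pics/s3.png

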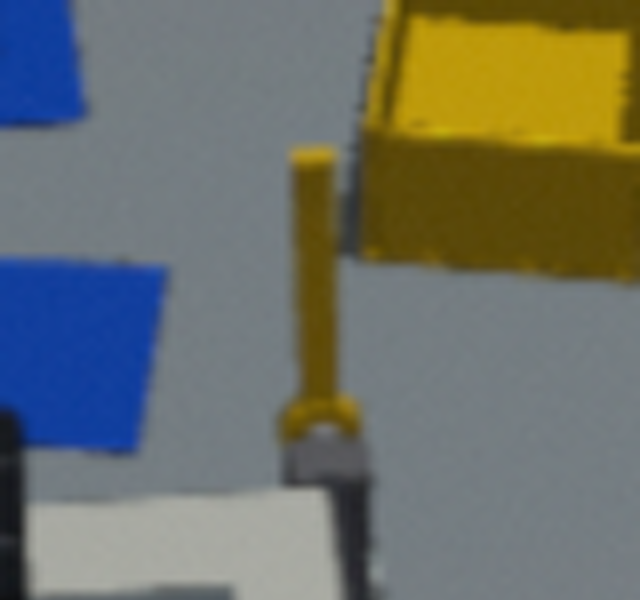

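The bar is held. In the crop, the pointer blade runs from (318,390) at its base to (313,158) at its tip, clear of the bin. I'll fit its angle.

```bash
python3 - <<'E'
from h import *
d=grab("side"); hsv=d["hsv"].astype(float)
u0=np.arange(291,304)
for lab in("mask","weighted"):
    Q=[]
    for v in range(162,187):
        s=hsv[v,291:304,1]; w=(s>140)*1. if lab=="mask" else np.clip(s-90,0,None)
        u=(w*u0).sum()/w.sum(); o,r=ray(d,u,v); Q.append((u,*(o+r*(68.6-o[1])/r[1])))
    Q=np.array(Q); z=Q[:,3]; k,b=np.polyfit(z,Q[:,1],1)
    print(lab,"u",Q[0,0].round(2),Q[-1,0].round(2),"z",z[[0,-1]].round(1),"x@60",(k*60+b).round(1),"x@165",(k*165+b).round(1),"theta",np.pi/2+np.arctan(k),"resid",np.std(Q[:,1]-k*z-b).round(2))
    print("theta via hinge 645.4:",np.pi/2+np.arctan2(np.mean(Q[:,1])-645.4,np.mean(z)-60))
print(hsv[175,289:306,1])
E
```

```text
mask u 298.5 299.5 z [163.1  87.2] x@60 644.9 x@165 640.1 theta 1.5247596484035757 resid 0.41
theta via hinge 645.4: 1.517258875354906
weighted u 298.76 299.5 z [163.   87.2] x@60 643.9 x@165 640.6 theta 1.5396090884787028 resid 0.14
theta via hinge 645.4: 1.5163740177339498
[ 27.  25.  24.  26.  24.  26.  22.  26. 135. 215. 239. 225. 157.  30.
  20.  24.  24.]
```

```bash
python3 -m inch '[{"twist":[0,0,0],"xyz":[0,0.2,-9],"claw":2},{"twist":[0,0,0],"xyz":[0,0.9,-18],"claw":2},{"twist":[0,0,0],"xyz":[0,2.9,-32.2],"claw":2},{"twist":[0,0,0],"xyz":[0,6.1,-46.3],"claw":2},{"twist":[0,0,0],"xyz":[0,10.3,-60],"claw":2},{"twist":[0,0,0],"xyz":[0,15.6,-73.4],"claw":2},{"twist":[0,0,0],"xyz":[0,22,-86.3],"claw":2},{"twist":[0,0,0],"xyz":[0,29.4,-98.6],"claw":2},{"twist":[0,0,0],"xyz":[0,37.8,-110.4],"claw":2},{"twist":[0,0,0],"xyz":[0,47.1,-121.4],"claw":2}]'
python3 - <<'E'
from h import *
s=robot.observe(); p=s["eef_pos"]; print(p.round(1),np.hypot(645.4-p[0],p[2]+16.9-60),np.arctan2(p[2]+16.9-60,645.4-p[0]))
E
```

```text
t: 10.9
eef_pos: [509.6, -48.8, 164.6]
ee_rot: [-2.224, -2.211, 0.007]
wrist_force: [-7.6, -1.5, -1.1]
width: 9.0
finger_force: 25.0
[509.6 -48.8 164.6] 182.19547484561843 0.7296755426395761
```

```bash
python3 -m inch '[{"twist":[0,0,0],"xyz":[0,10.1,-10.2],"claw":2},{"twist":[0,0,0],"xyz":[0,21,-19.6],"claw":2},{"twist":[0,0,0],"xyz":[0,32.6,-28.1],"claw":2},{"twist":[0,0,0],"xyz":[0,44.9,-35.6],"claw":2},{"twist":[0,0,0],"xyz":[0,57.7,-42.2],"claw":2},{"twist":[0,0,0],"xyz":[0,71.1,-47.6],"claw":2},{"twist":[0,0,0],"xyz":[0,84.7,-52],"claw":2},{"twist":[0,0,0],"xyz":[0,98.8,-55.4],"claw":2},{"twist":[0,0,0],"xyz":[0,109.4,-57.1],"claw":2},{"twist":[0,0,0],"xyz":[0,116.6,-57.9],"claw":2}]'
python3 -m inch '[{"twist":[0,0,0],"xyz":[0,4,-0.3],"claw":2},{"twist":[0,0,0],"xyz":[0,4,-0.3],"claw":2}]'
python3 - <<'E'
from h import *
s=robot.observe(); p=s["eef_pos"]; print(p.round(1),np.hypot(645.4-p[0],p[2]+16.9-60),np.arctan2(p[2]+16.9-60,645.4-p[0]))
d=grab("side"); cv2.imwrite("pics/s4.png",cv2.resize(d["bgr"][90:290,220:380],(480,600),interpolation=cv2.INTER_CUBIC))
E
```

```text
t: 11.9
eef_pos: [628.1, -49.2, 223.7]
ee_rot: [-2.227, -2.214, 0.001]
wrist_force: [-6.2, 2.8, 8.8]
width: 8.8
finger_force: 25.0
t: 12.1
eef_pos: [632.4, -49.2, 223.9]
ee_rot: [-2.228, -2.214, -0.0]
wrist_force: [-1.2, 3.4, 6.3]
width: 9.5
finger_force: 25.0
[632.4 -49.2 223.9] 181.29096167770484 1.4991193301611163
```

View pics/s4.png

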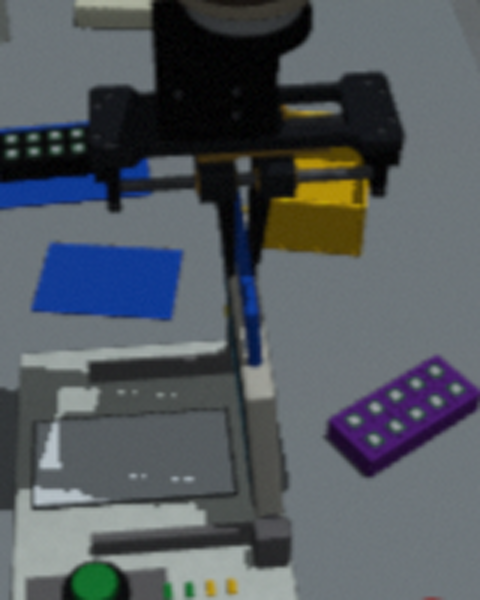

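```bash
python3 -m inch '[{"twist":[0,0,0],"xyz":[0,3,0],"claw":2},{"twist":[0,0,0],"xyz":[0,5.5,0],"claw":2},{"twist":[0,0,0],"xyz":[0,5.5,0],"claw":2},{"twist":[0,0,0],"xyz":[0,5.5,0],"claw":2}]'
python3 -m inch '[{"twist":[0,0,0],"xyz":[0,5.5,0],"claw":30},{"twist":[0,0,0],"xyz":[0,5.5,0],"claw":30},{"twist":[0,0,0],"xyz":[0,5.5,0],"claw":30}]'
python3 - <<'E'
from h import *
s=robot.observe(); p=s["eef_pos"]; print(p.round(1),s["width"],s["wrist_force"].round(1),np.arctan2(p[2]-43.1,645.4-p[0]))
E
```

```text
t: 12.55
eef_pos: [637.6, -49.2, 224.1]
ee_rot: [-2.227, -2.214, -0.001]
wrist_force: [-2.0, 3.9, 7.5]
width: 9.2
finger_force: 25.0
t: 12.85
eef_pos: [643.6, -50.0, 222.6]
ee_rot: [-2.228, -2.214, 0.0]
wrist_force: [0.1, -0.8, -0.0]
width: 27.0
finger_force: 0.0
[643.6 -50.  222.6] 27.024514122651258 [ 0.1 -0.8 -0. ] 1.5610109781178565
```

I repeated the 5.5 mm offset by mistake while opening, so the screen may have been nudged. I'll back off and measure it.

```bash
python3 -m inch '[{"twist":[0,0,0],"xyz":[0,-3,0],"claw":36},{"twist":[0,0,0],"xyz":[0,-3,-10],"claw":36},{"twist":[0,0,0],"xyz":[0,-3,-40],"claw":36},{"twist":[0,0,0],"xyz":[0,-3,-75],"claw":36},{"twist":[0,0,0],"xyz":[0,-50,-80],"claw":36},{"twist":[0,0,0],"xyz":[0,-100,-80],"claw":36},{"twist":[0,0,0],"xyz":[0,-150,-80],"claw":36},{"twist":[0,0,0],"xyz":[0,-180,-80],"claw":36},{"twist":[0,0,0],"xyz":[0,-180,-80],"claw":36}]'
python3 - <<'E'
from h import *
d=grab("side"); a=cv2.resize(d["bgr"][125:275,265:345],(320,600),interpolation=cv2.INTER_CUBIC)
t=grab("top"); b=cv2.resize(t["bgr"][170:290,235:365],(480,443),interpolation=cv2.INTER_CUBIC)
c=np.zeros((600,800,3),np.uint8); c[:,:320]=a; c[:443,320:]=b; cv2.imwrite("pics/m5.png",c)
cv2.imwrite("pics/side5.png",d["bgr"]); cv2.imwrite("pics/top5.png",t["bgr"])
E
```

```text
t: 13.75
eef_pos: [460.8, -48.6, 304.0]
ee_rot: [2.228, 2.213, 0.001]
wrist_force: [0.8, -0.6, 0.4]
width: 35.7
finger_force: 0.0
```

View pics/m5.png

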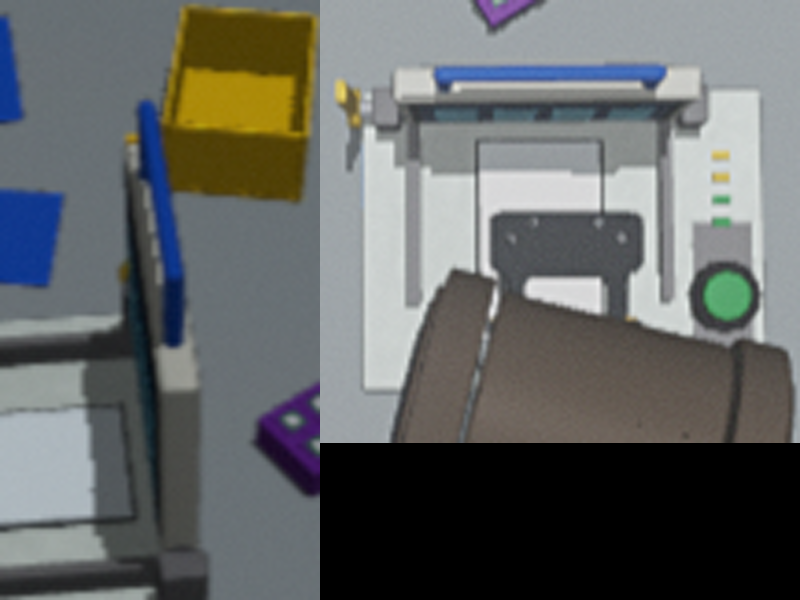

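Released, the screen stands: the blue bar is at mosaic (440-663,74) in the top view, and the yellow pointer is at (347,97). I'll measure both in the top view.

```bash
python3 - <<'E'
from h import *
t=robot.get_image("top"); t["bgr"]=cv2.imread("pics/top5.png"); hsv=cv2.cvtColor(t["bgr"],cv2.COLOR_BGR2HSV).astype(float)
X=[]
for u in range(272,322):
    s=np.clip(hsv[182:198,u,1]-90,0,None)*(abs(hsv[182:198,u,0]-113)<10); v=(s*np.arange(182,198)).sum()/s.sum()
    X.append(onz(t,u,v,239)[:2])
X=np.array(X); x=np.interp(-50,X[::-1,1],X[::-1,0]) if X[0,1]>X[-1,1] else np.interp(-50,X[:,1],X[:,0])
k,b=np.polyfit(X[:,1],X[:,0],1); x=k*-50+b
print("bar x",x.round(2),"slope",k.round(4),"theta",np.arccos((645.4-x)/180),"n sat rows",hsv[182:198,297,1])
print("pointer S\n",hsv[188:208,238:250,1].astype(int)); 
print("z170 row->x at u=242:",[(v,onz(t,242,v,170)[:2].round(1).tolist()) for v in (190,192,194,196)])
E
```

```text
bar x 640.68 slope 0.001 theta 1.5445558018014025 n sat rows [ 14.  15.  14.  12.   9.  46. 152. 160. 157. 137.   5.   8.   7.   4.
   4.   5.]
pointer S
 [[ 11  15  14  14  14  12  14  14  12  14  14  14]
 [ 14  15  15  15  15  14  14  15  15  12  14  14]
 [ 17  18  14  18  17  15  14  14  14  12  12  15]
 [ 18  26  46  30  17  19  15  15  14  14  15  14]
 [ 15  85 122 114   7  21  17  15  17  12  17  14]
 [ 15 101 140 144  65   5   8   8  17  15  15  13]
 [ 16 103 137 141 118  70  90  82  12  15  12  15]
 [ 15 100 135 134 119 103 136 128   5   9   9   8]
 [ 18  99 135 136 117  88 112 120   8   6   8   9]
 [ 17  56 124 140 108  89 102  89  10   9   8  10]
 [ 18  10  44  96  95  92 105  77  11  11   8   8]
 [ 18  18   7  37  93  90 104  81  12  11   7   9]
 [ 17  16  16   7  65 103 112  83  13  11  10  12]
 [ 15  14  18  20  57 120 138 119   2  16  15   6]
 [ 12  14  17  21  52 119 144 138  36  10   8   8]
 [ 14  14  15  19  35 110 140 127  23  10  11   4]
 [ 15  12  15  15   8  53  74  84   8   8   7   8]
 [ 14  14  14  16  18  11  10  10  11   5   7   6]
 [ 14  17  14  15  16  17  16  19  11   5   5   6]
 [ 15  14  14  15  17  17  20  16   7   5   6   6]]
z170 row->x at u=242: [(190, [650.2, 67.8]), (192, [645.7, 67.8]), (194, [641.3, 67.8]), (196, [636.9, 67.9])]
```

```bash
python3 - <<'E'
from h import *
d=robot.get_image("side"); g=cv2.cvtColor(cv2.imread("pics/side5.png"),cv2.COLOR_BGR2GRAY).astype(float)
print(g[240,298:322].astype(int)); print(g[225,298:322].astype(int))
L=[];Rr=[]
for v in range(224,258):
    row=np.diff(g[v,300:320]); 
    i=row[:9].argmax(); w=np.clip(row[max(i-1,0):i+2],0,None); uL=300.5+(w*np.arange(max(i-1,0),i+2)).sum()/w.sum()
    j=9+(-row[9:]).argmax() if row[9:].min()<0 else 12; j=min(j,17); w=np.clip(-row[j-1:j+2],0,None); uR=300.5+(w*np.arange(j-1,j+2)).sum()/w.sum()
    for A,u in((L,uL),(Rr,uR)):
        o,r=ray(d,u,v); p=o+r*(-140.4-o[1])/r[1]; A.append((p[0],p[2]))
for n,A in(("L",L),("R",Rr)):
    A=np.array(A); k,b=np.polyfit(A[:,1],A[:,0],1); ok=abs(A[:,0]-k*A[:,1]-b)<1.5; k,b=np.polyfit(A[ok,1],A[ok,0],1)
    print(n,ok.sum(),"x@60",round(k*60+b,1),"z",A[[0,-1],1].round(),"theta",np.pi/2+np.arctan(k))
E
```

```text
[ 69  76  74  67  47  23  30  54  68  73  74  75  73  74  75  78  85 101
 108 112 111 108 110 111]
[ 75  63  46  34  26  19  33  56  72  72  74  75  75  76  74  75  80  99
 110 112 112 111 111 111]
L 34 x@60 635.3 z [189.  84.] theta 1.5362606738265114
 ** On entry to DLASCL parameter number  4 had an illegal value
 ** On entry to DLASCL parameter number  4 had an illegal value
 ** On entry to DLASCL parameter number  4 had an illegal value
 ** On entry to DLASCL parameter number  4 had an illegal value
 ** On entry to DLASCL parameter number  5 had an illegal value
 ** On entry to DLASCL parameter number  4 had an illegal value<stdin>:8: RuntimeWarning: invalid value encountered in scalar divide
Traceback (most recent call last):
numpy.linalg.LinAlgError: SVD did not converge in Linear Least Squares
```

In the side view the screen reads 1.536 and the pointer 1.525–1.540, so they are in line. Next I'll fetch the tray.

```bash
python3 -m inch '[{"twist":[0,0,8],"xyz":[40,2,0],"claw":80},{"twist":[0,0,16],"xyz":[80,5,10],"claw":80},{"twist":[0,0,24],"xyz":[120,7,30],"claw":80},{"twist":[0,0,32],"xyz":[160,10,50],"claw":80},{"twist":[0,0,40],"xyz":[200,12,70],"claw":80},{"twist":[0,0,48],"xyz":[240,15,90],"claw":80},{"twist":[0,0,56],"xyz":[280,17,110],"claw":80},{"twist":[0,0,64],"xyz":[320,20,130],"claw":80},{"twist":[0,0,72],"xyz":[360,22,150],"claw":80},{"twist":[0,0,80],"xyz":[400,25,164],"claw":80}]'
python3 -m inch '[{"twist":[0,0,6.8],"xyz":[8,1,0],"claw":80},{"twist":[0,0,6.8],"xyz":[8,1,0],"claw":80},{"twist":[0,0,6.8],"xyz":[8,1,0],"claw":80}]'
python3 - <<'E'
from h import *
need(488,359.8,10,2.9)
t=grab("top"); m=mask(t,(0,0,0),(180,255,70),(108,232,154,302)); print(rect(t,m,28))
for z in (28,): print([onz(t,u,v,33)[:2].round(1).tolist() for u,v in((277.8,208),(311.4,208))])
a=cv2.resize(t["bgr"][185:285,240:360],(720,600),interpolation=cv2.INTER_CUBIC); cv2.imwrite("pics/p6.png",a)
E
```

```text
t: 14.95
eef_pos: [491.3, 353.2, 136.1]
ee_rot: [3.13, 0.256, -0.003]
wrist_force: [-0.2, -1.6, 0.9]
width: 80.3
finger_force: 0.0
t: 15.25
eef_pos: [499.5, 351.3, 137.9]
ee_rot: [3.14, 0.083, -0.001]
wrist_force: [-0.3, -0.3, -0.6]
width: 79.6
finger_force: 0.0
t 15.25 at [499.5 351.3 137.9] yaw 3.04 w 79.6 F [-0.3 -0.3 -0.6] j6 2.02
xyz [-10.9  -9.2 127.9] twist [0.03 0.05 0.14]
((472.2080383300781, 366.09051513671875), (145.00253295898438, 86.05213928222656), 1.296759843826294)
[[624.2, -10.0], [623.5, -93.4]]
```

View pics/p6.png

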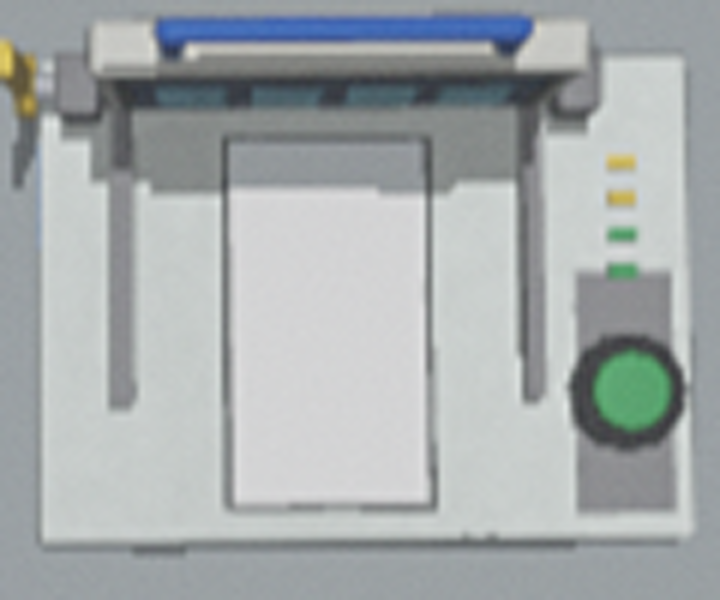

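The plate is uncovered. Its outline corners in the crop are (226,137), (430,137), (435,506) and (229,506), giving a centre near (330,322). I'll regrasp the tray on the mat.

```bash
python3 -m inch '[{"twist":[0,0,0],"xyz":[-11,-9,10],"claw":80},{"twist":[0,0,0],"xyz":[-11,-9,40],"claw":80},{"twist":[0,0,0],"xyz":[-11,-9,75],"claw":80},{"twist":[0,0,0],"xyz":[-11,-9,105],"claw":80},{"twist":[0,0,0],"xyz":[-11,-9,120],"claw":80},{"twist":[0,0,0],"xyz":[-11,-9,127],"claw":80},{"twist":[0,0,0],"xyz":[-11,-9,127],"claw":45},{"twist":[0,0,0],"xyz":[-11,-9,127],"claw":45},{"twist":[0,0,0],"xyz":[-11,-9,127],"claw":45},{"twist":[0,0,0],"xyz":[-11,-9,127],"claw":45}]' 30
python3 - <<'E'
from h import *
t=robot.get_image("top")
q=[onz(t,240+a/6-.4,185+b/6-.4,33)[:2] for a,b in((226,137),(430,137),(435,506),(229,506))]; print(np.round(q,1),np.mean(q,0).round(1))
need(550,-50.4,110,0)
E
```

```text
t: 16.3
eef_pos: [488.3, 360.0, 12.5]
ee_rot: [-3.14, -0.078, -0.002]
wrist_force: [-0.1, -0.3, 7.6]
width: 53.8
finger_force: 29.9
[[625.6  -8.7]
 [624.9 -93.1]
 [473.1 -93. ]
 [473.8  -8.7]] [549.3 -50.9]
t 16.35 at [488.3 360.   12.4] yaw 2.85 w 53.9 F [-1.2 -1.1  5.7] j6 2.05
xyz [ 41.4 412.9 -97.7] twist [-0.04 -0.08  2.85]
```

```bash
python3 -m inch '[{"twist":[0,0,0],"xyz":[0,0,-8],"claw":45},{"twist":[0,0,0],"xyz":[0,0,-25],"claw":45},{"twist":[0,0,0],"xyz":[0,2,-50],"claw":45},{"twist":[0,0,0],"xyz":[1,10,-75],"claw":45},{"twist":[0,0,0.3],"xyz":[3,28,-92],"claw":45},{"twist":[0,0,0.5],"xyz":[6,55,-98],"claw":45},{"twist":[0,0,0.7],"xyz":[9,86,-98],"claw":45},{"twist":[0,0,1],"xyz":[12,118,-98],"claw":45},{"twist":[0,0,1.2],"xyz":[15,150,-98],"claw":45},{"twist":[0,0,1.5],"xyz":[18,182,-98],"claw":45}]'
python3 - <<'E'
from h import *
need(549.7,-50.6,110,0)
E
```

```text
t: 17.35
eef_pos: [514.8, 177.6, 109.9]
ee_rot: [3.141, 0.037, 0.0]
wrist_force: [0.2, 0.7, -3.0]
width: 53.5
finger_force: 30.0
t 17.35 at [514.8 177.6 109.9] yaw 1.34 w 53.5 F [ 0.2  0.7 -3. ] j6 1.76
xyz [ 2.96e+01  2.29e+02 -1.00e-01] twist [ 0.   -0.    1.34]
```

```bash
python3 -m inch '[{"twist":[0,0,0.2],"xyz":[4,32,0],"claw":45},{"twist":[0,0,0.4],"xyz":[8,64,0],"claw":45},{"twist":[0,0,0.6],"xyz":[12,96,0],"claw":45},{"twist":[0,0,0.8],"xyz":[16.5,128,0],"claw":45},{"twist":[0,0,1],"xyz":[21,160,0],"claw":45},{"twist":[0,0,1.2],"xyz":[25,190,0],"claw":45},{"twist":[0,0,1.3],"xyz":[28,212,0],"claw":45},{"twist":[0,0,1.3],"xyz":[29.3,225,0],"claw":45},{"twist":[0,0,1.3],"xyz":[29.5,229,0],"claw":45},{"twist":[0,0,1.3],"xyz":[29.5,229,0],"claw":45}]'
python3 - <<'E'
from h import *
need(549.7,-50.6,42,0)
E
```

```text
t: 18.35
eef_pos: [549.6, -49.2, 109.6]
ee_rot: [-3.142, -0.001, 0.0]
wrist_force: [-0.6, 0.2, -3.0]
width: 53.6
finger_force: 30.0
t 18.35 at [549.6 -49.2 109.6] yaw 0.02 w 53.6 F [-0.6  0.2 -3. ] j6 1.36
xyz [ 0.1  1.4 67.6] twist [-0.    0.01  0.02]
```

```bash
python3 -m inch '[{"twist":[0,0,0],"xyz":[0,1.4,10],"claw":45},{"twist":[0,0,0],"xyz":[0,1.4,25],"claw":45},{"twist":[0,0,0],"xyz":[0,1.4,40],"claw":45},{"twist":[0,0,0],"xyz":[0,1.4,52],"claw":45},{"twist":[0,0,0],"xyz":[0,1.4,60],"claw":45},{"twist":[0,0,0],"xyz":[0,1.4,64],"claw":45},{"twist":[0,0,0],"xyz":[0,1.4,65],"claw":45},{"twist":[0,0,0],"xyz":[0,1.4,65],"claw":45}]'
python3 -m inch '[{"twist":[0,0,0],"xyz":[0,0,1],"claw":45},{"twist":[0,0,0],"xyz":[0,0,1],"claw":45}]'
python3 -m inch '[{"twist":[0,0,0],"xyz":[0,0,1],"claw":45},{"twist":[0,0,0],"xyz":[0,0,1],"claw":45}]'
```

```text
t: 19.15
eef_pos: [549.9, -50.7, 44.6]
ee_rot: [3.141, 0.001, 0.0]
wrist_force: [-0.0, -0.1, -2.6]
width: 53.9
finger_force: 30.0
t: 19.35
eef_pos: [549.9, -50.8, 43.8]
ee_rot: [3.141, 0.001, 0.001]
wrist_force: [0.8, -0.3, -3.7]
width: 53.9
finger_force: 30.0
t: 19.55
eef_pos: [549.8, -50.8, 42.5]
ee_rot: [3.141, 0.001, 0.0]
wrist_force: [0.2, -0.1, -2.5]
width: 53.7
finger_force: 30.0
```

```bash
for i in 1 2; do python3 -m inch '[{"twist":[0,0,0],"xyz":[0,0,0.7],"claw":45},{"twist":[0,0,0],"xyz":[0,0,0.7],"claw":45}]'|grep -E "eef|wrist"; done
```

```text
eef_pos: [549.8, -50.7, 41.7]
wrist_force: [-0.8, 0.4, -2.8]
eef_pos: [549.8, -50.8, 41.4]
wrist_force: [-2.3, 0.1, 3.8]
```

```bash
python3 -m inch '[{"twist":[0,0,0],"xyz":[0,0,-0.3],"claw":76},{"twist":[0,0,0],"xyz":[0,0,-0.3],"claw":76},{"twist":[0,0,0],"xyz":[0,0,-0.3],"claw":76},{"twist":[0,0,0],"xyz":[0,0,-0.3],"claw":76},{"twist":[0,0,0],"xyz":[0,0,-15],"claw":76},{"twist":[0,0,0],"xyz":[0,0,-45],"claw":76},{"twist":[0,0,0],"xyz":[0,0,-85],"claw":76},{"twist":[0,0,0],"xyz":[0,0,-100],"claw":76},{"twist":[0,0,0],"xyz":[0,0,-100],"claw":76}]'
python3 - <<'E'
from h import *
need(519.7,-172.5,110,0)
E
```

```text
t: 20.85
eef_pos: [550.7, -50.9, 143.3]
ee_rot: [3.141, 0.001, 0.007]
wrist_force: [-0.2, 0.2, -0.4]
width: 76.3
finger_force: 0.0
t 20.85 at [550.7 -50.9 143.3] yaw 0.05 w 76.3 F [-0.2  0.2 -0.4] j6 1.36
xyz [-31.2 121.5  33.2] twist [ 0.06 -0.24  0.05]
```

```bash
python3 -m inch '[{"twist":[0,0,0],"xyz":[-8,30,0],"claw":0},{"twist":[0,0,0],"xyz":[-16,65,0],"claw":0},{"twist":[0,0,0],"xyz":[-25,100,0],"claw":0},{"twist":[0,0,0],"xyz":[-30,118,0],"claw":0},{"twist":[0,0,0],"xyz":[-31,121.5,10],"claw":0},{"twist":[0,0,0],"xyz":[-31,121.5,33],"claw":0},{"twist":[0,0,0],"xyz":[-31,121.5,50],"claw":0},{"twist":[0,0,0],"xyz":[-31,121.5,60],"claw":0},{"twist":[0,0,0],"xyz":[-31,121.5,60],"claw":0}]'
python3 - <<'E'
from h import *
need(520,-172.5,60,0)
d=grab("side")
m=mask(d,(50,80,30),(85,255,255),(232,268,272,306)); v,u=np.nonzero(m); print("side green",u.mean(),v.mean(),len(u))
for z in(40,45,50,55,60): print(z,onz(d,u.mean(),v.mean(),z)[:2].round(1))
t=grab("top"); cv2.imwrite("pics/p7.png",np.hstack([cv2.resize(t["bgr"][185:285,240:360],(480,400)),cv2.resize(d["bgr"][190:310,210:330],(320,400))]))
E
```

```text
t: 21.75
eef_pos: [518.2, -171.3, 79.2]
ee_rot: [-3.14, -0.002, 0.005]
wrist_force: [-0.2, 0.3, 0.8]
width: 9.6
finger_force: 0.0
t 21.75 at [ 518.2 -171.3   79.2] yaw 0.08 w 9.6 F [-0.2  0.3  0.8] j6 1.13
xyz [ 1.9  1.2 19.2] twist [-0.08  0.17  0.07]
side green 251.19230769230768 290.88461538461536 26
40 [ 518.5 -183.9]
45 [ 518.9 -187. ]
50 [ 519.2 -190.1]
55 [ 519.6 -193.2]
60 [ 519.9 -196.4]
```

View pics/p7.png

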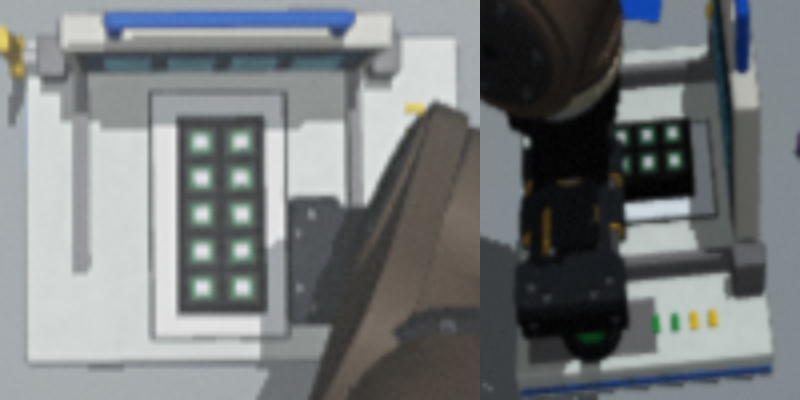

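The tray lies inside the outline, spanning (179-267, 115-312) within (152-287, 92-337), lengthwise front to back. Next I'll press the button.

```bash
python3 -m inch '[{"twist":[0,0,0],"xyz":[1.9,1.2,0],"claw":0},{"twist":[0,0,0],"xyz":[1.9,1.2,8],"claw":0},{"twist":[0,0,0],"xyz":[1.9,1.2,14],"claw":0},{"twist":[0,0,0],"xyz":[1.9,1.2,18],"claw":0},{"twist":[0,0,0],"xyz":[1.9,1.2,18],"claw":0}]'
for i in 1 2 3; do python3 -m inch '[{"twist":[0,0,0],"xyz":[0,0,1.5],"claw":0},{"twist":[0,0,0],"xyz":[0,0,3],"claw":0},{"twist":[0,0,0],"xyz":[0,0,3],"claw":0}]'|grep -E "eef|wrist"; done
```

```text
t: 22.35
eef_pos: [520.4, -173.4, 62.4]
ee_rot: [-3.141, -0.001, 0.002]
wrist_force: [0.1, 0.2, -0.2]
width: 0.4
finger_force: 0.0
eef_pos: [520.7, -173.5, 60.0]
wrist_force: [-0.8, 0.2, 0.4]
eef_pos: [520.7, -173.4, 56.9]
wrist_force: [-0.7, 0.3, -0.5]
eef_pos: [520.7, -173.4, 53.9]
wrist_force: [-0.4, -0.3, 0.8]
```

```bash
for i in 1 2 3 4; do python3 -m inch '[{"twist":[0,0,0],"xyz":[0,0,1],"claw":0},{"twist":[0,0,0],"xyz":[0,0,2],"claw":0},{"twist":[0,0,0],"xyz":[0,0,2],"claw":0}]'|grep -E "eef|wrist"; done
```

```text
eef_pos: [520.8, -173.5, 52.1]
wrist_force: [-0.1, -0.2, 1.7]
eef_pos: [520.8, -173.5, 50.1]
wrist_force: [-0.6, 0.3, 3.0]
eef_pos: [520.8, -173.5, 48.1]
wrist_force: [-1.2, 0.2, 3.6]
eef_pos: [520.8, -173.5, 46.3]
wrist_force: [-2.3, -0.3, 6.1]
```

```bash
for i in 1 2; do python3 -m inch '[{"twist":[0,0,0],"xyz":[0,0,0.7],"claw":0},{"twist":[0,0,0],"xyz":[0,0,0.7],"claw":0},{"twist":[0,0,0],"xyz":[0,0,0.7],"claw":0}]'|grep -E "eef|wrist"; done
```

```text
eef_pos: [520.9, -173.5, 46.1]
wrist_force: [-2.5, 1.0, 14.3]
eef_pos: [520.9, -173.5, 46.0]
wrist_force: [-5.7, 1.5, 20.5]
```

The button is hard against its stop, with the force at 20 N and no further travel. I'll retract and make a final check.

```bash
python3 -m inch '[{"twist":[0,0,0],"xyz":[0,0,-5],"claw":0},{"twist":[0,0,0],"xyz":[0,0,-20],"claw":0},{"twist":[0,0,0],"xyz":[0,0,-55],"claw":0},{"twist":[0,0,0],"xyz":[0,20,-100],"claw":0},{"twist":[0,0,0],"xyz":[-30,60,-130],"claw":0},{"twist":[0,0,0],"xyz":[-50,110,-150],"claw":0},{"twist":[0,0,0],"xyz":[-70,160,-160],"claw":0},{"twist":[0,0,0],"xyz":[-70,200,-160],"claw":0},{"twist":[0,0,0],"xyz":[-70,220,-160],"claw":0},{"twist":[0,0,0],"xyz":[-70,220,-160],"claw":0}]'
python3 - <<'E'
from h import *
t=grab("top"); d=grab("side"); cv2.imwrite("pics/f8.png",np.hstack([cv2.resize(t["bgr"][120:310,90:450],(480,253)),cv2.resize(d["bgr"][100:353,180:500],(320,253))]))
E
```

```text
t: 26.05
eef_pos: [450.1, -396.8, 204.1]
ee_rot: [3.141, -0.004, 0.0]
wrist_force: [-0.5, 1.3, -1.2]
width: 0.5
finger_force: 0.0
```

View pics/f8.png

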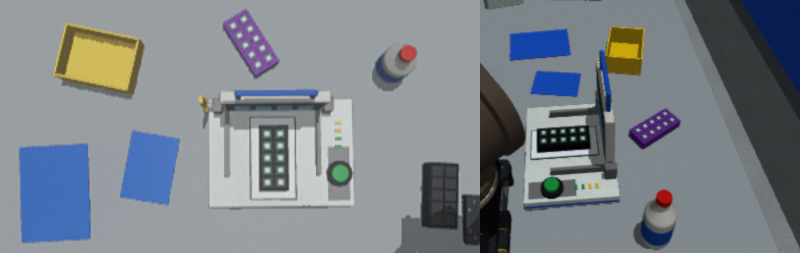

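The final view shows the tray inside the outline at (273,158), the screen upright, and the stack, bottle and bin unmoved. I'm handing in.

```bash
python3 -c "
from station import robot
print(robot.hand_in())"
```

```text
the job is handed in; nothing more can be done
None
```

The job is handed in: the tray was set on the mat and now lies lengthwise inside the plate's outline, the screen is in line with the pointer to within about 0.02 rad by my camera measurements, and the start button was pressed to its stop.

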